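# Fit a conduit into the sloped junction box entry

## Robot

A 6-joint arm with a two-finger parallel gripper is mounted at the origin on the work surface. World frame = base frame: x ahead of the robot, y to its left, z up, the work surface at z = 0. Lengths are in mm, angles in rad, forces in N, time in s.
With the tool pointing down it reaches from about 250 to 850 mm from the base axis. Payload 12.5 kg.
Tool frame: the origin (TCP) lies at the very end of the fingers, on their centre line; the grasp point (between the pads) lies 19 mm behind it (r.hold_point_z is the z of the grasp point in the tool frame, in mm); z points along the fingers, y is the line along which they close (so a half turn about z gives the same grasp; the last joint's range is limited). The gripper opens to 93 mm and grips with 3 to 60 N. Pads are 15 mm wide; open, the fingers measure 128 mm over their backs; the gripper's body (75 mm by 188 mm) begins 65 mm behind the grasp point.
Start: joints at [-1.342, 0.351, 1.652, -0, 1.139, -0.085], TCP at [169.791, -523.121, 218.633] pointing down, gripper open.
Joint ranges: [-2.75, 2.75], [-0.79, 2.1], [0.01, 2.65], [-1.57, 4.71], [0.07, 3.14], [-2.87, 2.87]. Speed limits (rad/s): [2.22, 2.22, 2.79, 3.14, 3.14, 3.14].

## Interface

Orientations are given as a rotation vector (axis times angle).
In Python, from cell import r, hand, monitor, viewer gives the robot as it stands. Calls block until the motion is done:
- r.movep(position, orientation): joint-space move of the TCP to a pose.
- r.servo_line(position, rate=150, ori=None): straight line of the TCP; ori=None keeps the orientation; rate is the mean speed in mm/s.
- r.move_joints(angles): joint-space move.
- hand.gripper_to(opening, force=None): finger opening in mm; force is the grip in N (None keeps the last); returns when the fingers have stopped.
- r.sleep(seconds).
- r.inverse_kinematics(position, orientation): joint angles nearest the present ones, or None.
- monitor.observe(): the state.
- viewer.get_image(name): name is "scene" or "side" or "wrist"; returns the picture (420x560x3 uint8, red, green, blue); there is no depth.
- viewer.camera_model(name): a dict with "mtx" (3x3 intrinsics, pixels), "k1" (the pictures are not rectified: a ray, as slopes to the right and down, at radius r is drawn at 1 + k1 r^2 times it, then the intrinsics apply), "R" (3x3) and "t" (3): a world point X has camera coordinates R X + t. Camera axes: x right, y down, z forward; pixel columns grow to the right and rows downward; lengths in mm; the calibration is good to about 2 mm. A picture is of the moment at which its call begins: read the wrist's pose just before it. camera_model takes no time and is no camera call; for the wrist camera it gives the pose at the moment of the call.
A pose or a line that the arm cannot do raises r.MotionError and nothing moves.
- r.job_done(): hands the job in; it is judged then, once.
The state is a dict: "clock": time; "qpos": joint angles; "qd": joint speeds; "tau": joint torques, N m; "tool_pos": TCP position; "tcp_rot": TCP orientation; "force": force on the tool from outside, world axes, zero at the start; "torque": the same for the moment, N m; "gripper_width": finger opening in mm; "grip_force": force on a finger pad.
Only numpy, scipy, OpenCV 4.12 (cv2) and the standard library are available. Lean on these libraries where they do the work, as an engineer would, in place of code of your own. Each camera call takes 0.05 s, during which the arm holds its last target. There are 200 camera calls.

## Task

Take the grey conduit off its V-block rack and push its plain end through the hole in the red gland plate of the sloped white junction box, fully home against the stop inside, with its back part lying in the open white saddle; then let go. The gland plate floats sideways, so feel for its hole. Leave the other things on the bench where they are.

Things in the scene. Friction and masses are not known exactly. Their poses are not given: they have to be found in the camera images.
- conduit: stiff grey conduit, 175 mm long, 90 g. Origin: centre of the plain end face, on the axis; x axis runs along it from plain end to belled end. 20 mm diameter from 0 to 150 mm; bell 25 mm diameter from 150 to 175 mm (does not fit the hole). Starts lying level in two V-blocks, plain end roughly towards the robot, axis 52 mm above the bench
- saddle_mark (a point): point on the conduit's axis 142 mm from the plain end, the part that lies in the saddle in the end
- rack: plywood rack, 160 x 70 mm, board 10 mm thick, with two wooden V-blocks (14 mm thick, at x = -55 and +55 mm, tops about 64 mm up); the conduit lies along its x axis, 52 mm above the bench; 96 mm free between the blocks for the fingers. Origin: centre of its underside
- entry: white junction box, 72 wide, 60 high, 45 mm deep, on a sloped fixed mount. Origin: centre of its mouth, 80 mm above the bench. x axis: out of the mouth, rising 30 degrees; y: level, sideways; z: up, square to the slope. A red gland plate (46 x 46 x 10 mm, front at x = 0) with a 22 mm hole at z = 0 fills the mouth; its hole stands at any y from -6 to +6 mm (not reported, stiff to move)
- stop (a point): centre of the flat stop inside the box, 32 mm behind the mouth (entry x = -32 mm): the plain end rests against it when fully home
- saddle (a point): middle of the open white saddle on the box's centre line, entry x = 110 mm: 10 mm thick along x, notch 38 mm wide along y, its floor 11.5 mm below this point, side walls up to 0.5 mm above it. An aluminium rail joins box and saddle, its top 46 mm below the centre line
- screwdriver: red-handled screwdriver lying between the rack and the box, bystander
- hammer: hammer with wooden handle, 280 mm, bystander
- drill: cordless drill lying on its side, black and red, bystander
- lamp_pot: white round lamp socket with leaning spout, 100 mm across, 100 mm high, bystander
- tape: blue ring of tape, 90 mm across, 19 mm high, bystander
- socket_box: white open flush box, 70 x 70 x 45 mm, bystander
- coupling: green standing conduit coupling, 34 mm across, 60 mm high, bystander

How it is judged (in metres and radians):
At the end, for the whole second after the job is handed in: Plain end through the gland plate, at least 28 mm into the box (stop at 32), within 12 mm sideways and 7 mm up/down of the box's centre line; 142 mm from that end it lies in the saddle (within 13 mm sideways, 6 mm below to 4 mm above the centre line); at rest (x of conduit in the frame of entry below -0.028 m and y of conduit in the frame of entry between -0.012 and 0.012 m and z of conduit in the frame of entry between -0.007 and 0.007 m and z of saddle_mark in the frame of entry between -0.006 and 0.004 m and y of saddle_mark in the frame of entry between -0.013 and 0.013 m and linear speed of conduit below 0.01 m/s); the robot touches nothing.
It fails at once if a bystander is pushed more than 30 mm from its place (distance of any of screwdriver, hammer, drill, lamp_pot, tape, socket_box, coupling from where it was at the start of the episode above 0.03 m).
It also fails if it takes over 48 s, if anything falls off the work surface, if the arm or the gripper's body presses on something with over 40 N, if the wrist force passes 120 N, or if a joint passes its speed limit or range.

## Working session

There is one attempt and no reset: what is moved stays moved. The work goes in short steps, each a Python script; the robot and the scene stay as the last script left them, time stands still between calls to the robot, and variables do not carry over. Pictures are saved under pics/ and viewed, at most 10 in all, crops included, and the job is handed in when it is done.

```bash
mkdir -p pics; ls
python3 - <<'E'
from cell import r,hand,monitor,viewer
import cv2,numpy as np
for n in ["scene","side"]:
    im=viewer.get_image(n); cv2.imwrite(f"pics/{n}0.png",im[:,:,::-1]); c=viewer.camera_model(n); print(n,{k:np.round(v,4).tolist() for k,v in c.items()})
    print((-c["R"].T@c["t"]))
print(viewer.camera_model("wrist"))
s=monitor.observe(); print(s["clock"],s["tcp_rot"],s["force"],r.hold_point_z)
E
```

```text
pics
scene {'mtx': [[495.201, 0.0, 284.7478], [0.0, 495.201, 210.1796], [0.0, 0.0, 1.0]], 'k1': -0.0576, 'R': [[0.8155, 0.5786, -0.0135], [0.4345, -0.6275, -0.6461], [-0.3823, 0.521, -0.7631]], 't': [-485.9572, -156.6097, 1696.4181]}
[1112.90578347 -700.95957885 1186.84953278]
side {'mtx': [[428.7262, 0.0, 281.4283], [0.0, 428.7262, 219.2977], [0.0, 0.0, 1.0]], 'k1': 0.019, 'R': [[0.9805, -0.1963, -0.0097], [-0.1141, -0.5285, -0.8412], [0.16, 0.8259, -0.5406]], 't': [-569.8228, 168.7829, 1369.7562]}
[  358.7605451  -1153.93640335   877.00591692]
{'mtx': array([[305.93343184,   0.        , 276.91732503],
       [  0.        , 305.93343184, 216.39218501],
       [  0.        ,   0.        ,   1.        ]]), 'k1': -0.04663819067370771, 'R': array([[ 0.3081957 , -0.95132217, -0.00124078],
       [-0.90667694, -0.29412655,  0.30236816],
       [-0.28801448, -0.09206358, -0.95319041]]), 't': array([-548.84766025,  -35.55122366,  392.48856581])}
0.1 [-3.10204873e+00 -4.90730175e-01  1.00868690e-04] [-0.73572383 -1.04255144  0.44736387] -18.8
```

View pics/scene0.png

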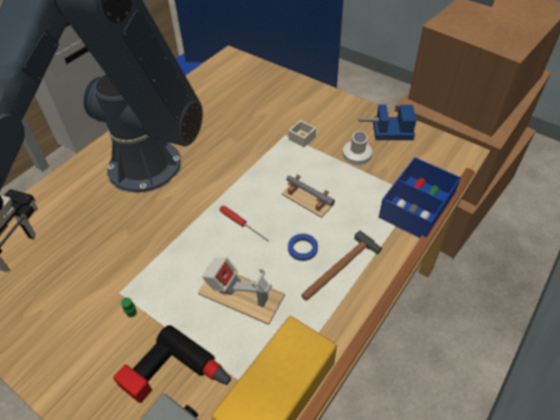

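View pics/side0.png

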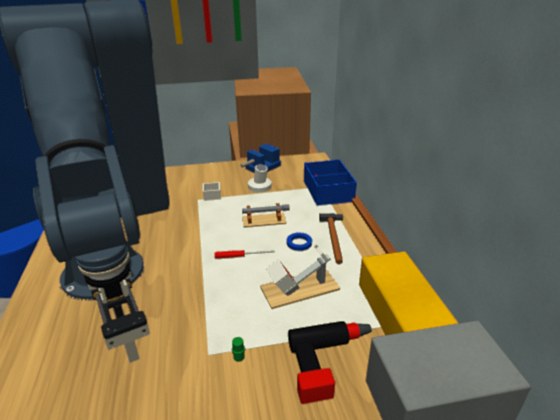

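The scene view shows the conduit from about (290,180) to (332,203), the red plate at (227,272) and the saddle at (263,287). In the side view the conduit runs from (243,209) to (289,208), and the screwdriver is between the rack and the box. I'll triangulate coarsely, then take wrist views.

```bash
cat > h.py <<'E'
from cell import r,hand,monitor,viewer
import cv2,numpy as np
from scipy.spatial.transform import Rotation as Ro
def ray(c,uv):
    K=c["mtx"]; d=np.array([[ (uv[0]-K[0,2])/K[0,0],(uv[1]-K[1,2])/K[1,1] ]])[0]
    p=d.copy()
    for _ in range(20): p=d/(1+c["k1"]*(p@p))
    v=c["R"].T@np.array([*p,1.]); return -c["R"].T@c["t"], v/np.linalg.norm(v)
def proj(c,X):
    q=c["R"]@np.asarray(X,float)+c["t"]; p=q[:2]/q[2]; p=p*(1+c["k1"]*(p@p))
    return c["mtx"][:2,:2]@p+c["mtx"][:2,2]
def tri(*cu):   # (cam,uv) pairs -> point, rms miss in mm
    A=np.zeros((3,3));b=np.zeros(3);L=[]
    for c,uv in cu:
        o,v=ray(c,uv);P=np.eye(3)-np.outer(v,v);A+=P;b+=P@o;L.append((P,o))
    X=np.linalg.solve(A,b); return X,np.sqrt(np.mean([np.sum((P@(X-o))**2) for P,o in L]))
def onplane(c,uv,z):
    o,v=ray(c,uv); return o+v*(z-o[2])/v[2]
def rot(xa,pitch=0.):
    """tool x along horizontal yaw xa, rising by pitch; tool z down; y closes level"""
    x=np.array([np.cos(xa)*np.cos(pitch),np.sin(xa)*np.cos(pitch),np.sin(pitch)])
    y=np.array([np.sin(xa),-np.cos(xa),0]); return np.stack([x,y,np.cross(x,y)],1)
rv=lambda M: Ro.from_matrix(M).as_rotvec()
def snap(n,name=None):
    c=viewer.camera_model(n); im=viewer.get_image(n)[:,:,::-1].copy()
    if name: cv2.imwrite(f"pics/{name}.png",im); np.savez(f"pics/{name}.npz",**c)
    return im,c
E
python3 - <<'E'
from h import *
S,D=viewer.camera_model("scene"),viewer.camera_model("side")
for n,a,b in [("plain",(290,180),(243,209)),("bell",(332,203),(289,208)),("saddle",(262,285),(323,265)),("boxtop",(222,262),(280,268)),("driverhandle",(233,216),(230,254))]:
    X,e=tri((S,a),(D,b)); print(n,X.round(0),round(e,1))
s=monitor.observe(); T=Ro.from_rotvec(s["tcp_rot"]).as_matrix(); c=viewer.camera_model("wrist")
print("cam in tool",T.T@(-c["R"].T@c["t"]-s["tool_pos"]), (T.T@c["R"].T).round(3))
print(T.round(3))
for n,p in [("rack",(500,250,260)),("box",(430,-60,280))]:
  for M in (rot(0),rot(np.pi)):
    print(n,r.inverse_kinematics(p,rv(M)))
E
```

```text
plain [481. 190.  55.] 6.9
bell [646. 179.  51.] 0.6
saddle [ 663. -193.   78.] 8.4
boxtop [ 535. -200.   90.] 4.6
driverhandle [407.  -9.  14.] 1.1
cam in tool [  84.48509178   -0.50084262 -166.00307871] [[-0.    -0.953 -0.302]
 [ 1.    -0.    -0.   ]
 [ 0.    -0.302  0.953]]
[[ 0.951  0.309 -0.   ]
 [ 0.309 -0.951  0.001]
 [ 0.    -0.001 -1.   ]]
rack [ 3.80369655e-01  3.28104516e-01  1.57787996e+00 -4.44089210e-16
  1.23560818e+00  1.95116598e+00]
rack [ 3.80369655e-01  3.28104516e-01  1.57787996e+00 -4.44089210e-16
  1.23560818e+00 -1.19042667e+00]
box [-2.45947484e-01  6.95273800e-02  1.84853357e+00 -4.44089210e-16
  1.22353171e+00  1.32484884e+00]
box [-0.24594748  0.06952738  1.84853357  0.          1.22353171 -1.81674381]
```

Run:
```python
from h import *
def go(p,M,name):
    r.movep(p,rv(M)); r.sleep(0.15); im,c=snap("wrist",name); s=monitor.observe(); print(name,s["clock"],s["tool_pos"].round(0) if hasattr(s["tool_pos"],"round") else s["tool_pos"], s["qpos"])
go((600,-250,215),rot(0,-.2),"b1")
go((600,-150,215),rot(0,-.2),"b2")
go((530,125,190),rot(0),"k1")
go((530,245,190),rot(0),"k2")
```

```text
b1 2.1583 [ 600. -251.  215.] [-0.43209158  0.63990756  1.21652279 -0.08353137  1.4674253   1.15589081]
b2 2.8417 [ 600. -151.  215.] [-0.29595774  0.58413427  1.31141139 -0.05836909  1.43781022  1.28952461]
k1 4.1417 [531. 124. 190.] [ 1.44396734e-01  3.73422880e-01  1.69559329e+00 -1.05182088e-04
  1.07270664e+00  1.71662577e+00]
k2 4.8917 [530. 244. 190.] [ 3.51504616e-01  4.41349806e-01  1.59170169e+00 -1.04696938e-04
  1.10857579e+00  1.92377039e+00]
```

View pics/b1.png

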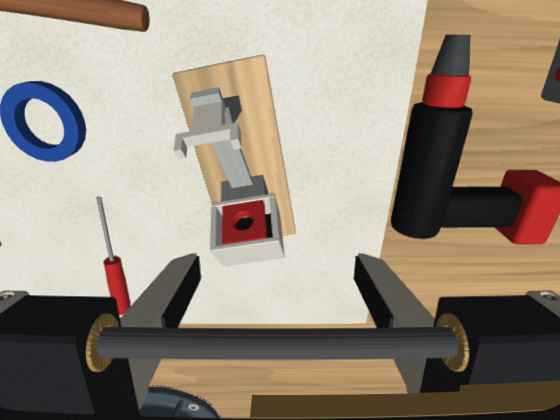

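View pics/k1.png

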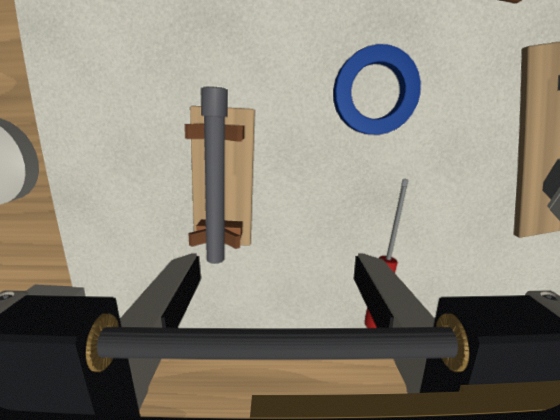

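View pics/b2.png

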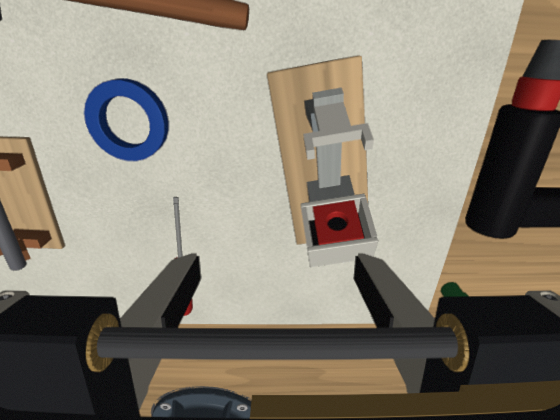

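View pics/k2.png

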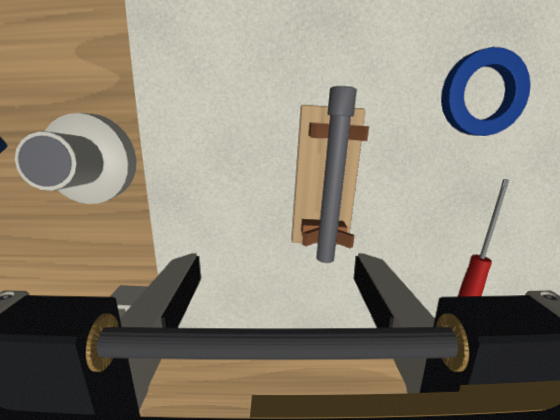

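The wrist views show the following:
- **Box views:** the hole is at (244,222) in b1 and (337,223) in b2, and the saddle is near (208,135) and (338,135).
- **Rack views:** the conduit runs from plain end (215,260) to bell (214,90) in k1, and from (326,260) to (343,90) in k2.

Next I'll measure these in code and look at one enlarged crop of the box.

```bash
cat > m.py <<'E'
from h import *
L=lambda n:(cv2.imread(f"pics/{n}.png"),dict(np.load(f"pics/{n}.npz")))
# conduit
N=[];ends=[]
for n,(x0,x1) in {"k1":(170,260),"k2":(285,372)}.items():
    im,c=L(n); hsv=cv2.cvtColor(im,cv2.COLOR_BGR2HSV)
    m=((hsv[...,1]<60)&(hsv[...,2]<140)).astype(np.uint8); m[:,:x0]=0;m[:,x1:]=0;m[270:]=0;m[:80]=0
    k,lab,st,_=cv2.connectedComponentsWithStats(m); i=1+np.argmax(st[1:,4]); m=lab==i
    rows=np.where(m.sum(1)>3)[0]; print(n,"bbox",st[i],"widths",m.sum(1)[rows[0]:rows[-1]+1:8])
    mid=[]
    for v in range(rows[0]+35,rows[-1]-4):
        u=np.where(m[v])[0]; a=ray(c,(u[0]-.5,v))[1]+ray(c,(u[-1]+.5,v))[1]; mid.append(a/np.linalg.norm(a))
    mid=np.array(mid); _,s,V=np.linalg.svd(mid); nn=V[2]; o=ray(c,(0,0))[0]; print("plane rms",s[2]/np.sqrt(len(mid)))
    N.append((nn,o)); ends.append((c,m,rows))
d=np.cross(N[0][0],N[1][0]); d/=np.linalg.norm(d); d*=np.sign(d[0])
A=np.array([N[0][0],N[1][0],[1,0,0]]); P=np.linalg.solve(A,[N[0][0]@N[0][1],N[1][0]@N[1][1],550])
print("axis",P,d,"yaw",np.arctan2(d[1],d[0]))
for c,m,rows in ends:
  for v in (rows[-1]+.5,rows[0]-.5):   # extreme rows: near end / bell end
    u=np.mean(np.where(m[int(np.clip(v,rows[0]+1,rows[-1]-1))])[0]); o,w=ray(c,(u,v))
    M=np.stack([d,-w],1); t=np.linalg.lstsq(M,o-P,rcond=None)[0]; print("end x",(P+d*t[0]).round(1))
# hole + red plate
H={}
for n in ("b1","b2"):
    im,c=L(n); b,g,rd=[im[...,i].astype(int) for i in range(3)]
    x0,x1=(205,290) if n=="b1" else (295,385)
    red=((rd>90)&(g<70)&(b<70)).astype(np.uint8); red[:,:x0]=0;red[:,x1:]=0;red[:190]=0;red[260:]=0
    cs,hi=cv2.findContours(red,cv2.RETR_CCOMP,cv2.CHAIN_APPROX_NONE)
    for q,h in zip(cs,hi[0]):
        if len(q)>15: print(n,"hole" if h[3]>=0 else "plate",len(q),cv2.fitEllipse(q),cv2.boundingRect(q)); H[n]=(c,cv2.fitEllipse(q)[0]) if h[3]>=0 else H.get(n)
print("hole",tri(*H.values()))
a=cv2.imread("pics/b1.png")[75:265,170:300]; b=cv2.imread("pics/b2.png")[75:265,265:395]
cv2.imwrite("pics/crop.png",cv2.resize(np.hstack([a,b]),None,fx=3,fy=3,interpolation=cv2.INTER_CUBIC))
E
python3 m.py
```

```text
k1 bbox [ 201   86   27  178 3543] widths [19 27 27 26 20 21 20 19 19 19 19 19 19 18 18 18 18 20 19 18 19 19  5]
plane rms 0.000662975260172596
k2 bbox [ 316   86   41  177 3547] widths [16 27 27 26 21 21 20 20 20 19 19 19 19 18 18 18 18 19 19 18 19 18  9]
plane rms 0.0006816700366522071
axis [550.         187.88508748  51.93144537] [ 9.98478916e-01 -5.51299352e-02  7.38402992e-04] yaw -0.05515791466319478
end x [464.3 192.6  51.9]
end x [644.9 182.6  52. ]
end x [465.1 192.6  51.9]
end x [645.2 182.6  52. ]
b1 plate 155 ((243.3148651123047, 222.2808837890625), (41.92947769165039, 51.1620979309082), 67.27827453613281) (222, 201, 45, 43)
b1 hole 47 ((243.82542419433594, 223.22940063476562), (13.602873802185059, 20.24814796447754), 61.234981536865234) (234, 215, 21, 17)
b2 plate 157 ((337.11407470703125, 222.64964294433594), (44.16140365600586, 50.865543365478516), 91.97122955322266) (313, 201, 51, 44)
b2 hole 54 ((337.2550048828125, 223.49224853515625), (14.945173263549805, 22.239980697631836), 85.27549743652344) (326, 216, 23, 16)
hole (array([ 550.40544351, -214.94303797,   79.4136049 ]), np.float64(0.01778647388709077))
```

View pics/crop.png

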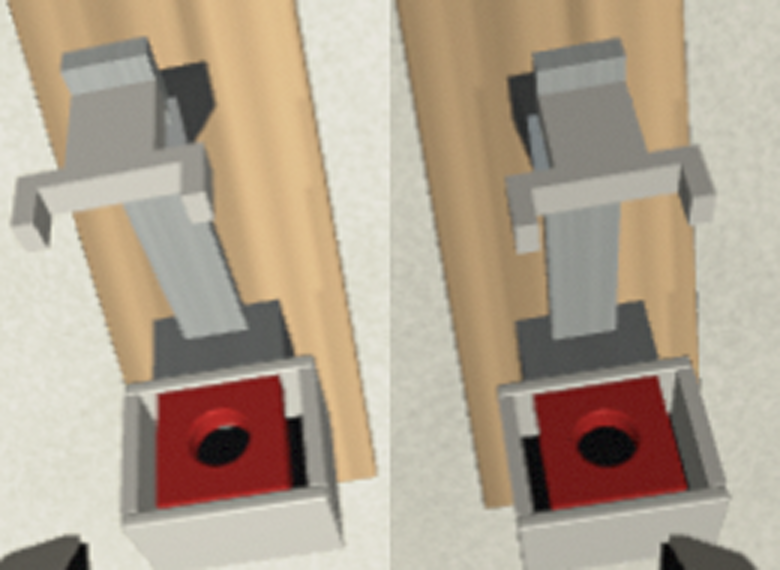

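The enlarged crop clearly shows the plate corners, box rim corners and saddle prongs in both views. I'll triangulate those.

```bash
cat > m2.py <<'E'
from h import *
C1,C2=dict(np.load("pics/b1.npz")),dict(np.load("pics/b2.npz"))
f1=lambda p:((p[0]+.5)/3-.5+170,(p[1]+.5)/3-.5+75); f2=lambda p:((p[0]-390+.5)/3-.5+265,(p[1]+.5)/3-.5+75)
P={}
for n,a,b in [("pTL",(158,393),(535,394)),("pTR",(279,377),(658,377)),("pBR",(291,488),(686,488)),("pBL",(156,508),(547,508)),
 ("bTL",(125,390),(500,388)),("bTR",(314,360),(690,362)),("bBR",(330,492),(727,494)),("bBL",(124,520),(522,522)),
 ("sL",(20,178),(507,178)),("sR",(205,145),(698,146)),("sLt",(50,243),(538,250)),("sRt",(187,220),(690,222))]:
    X,e=tri((C1,f1(a)),(C2,f2(b))); P[n]=X; print(n,X.round(1),round(e,2))
for a,b in [("pTL","pTR"),("pBL","pBR"),("pTL","pBL"),("pTR","pBR"),("bTL","bTR"),("bBL","bBR"),("bTL","bBL"),("bTR","bBR"),("sL","sR"),("sLt","sRt")]:
    v=P[b]-P[a]; print(a,b,np.linalg.norm(v).round(1),"yaw/pitch",np.arctan2(v[0],-v[1]).round(3),np.arctan2(v[2],np.hypot(*v[:2])).round(3))
for k in "pb": print(k,"centre",np.mean([P[k+i] for i in("TL","TR","BL","BR")],0))
print("saddle mids",(P["sL"]+P["sR"])/2,(P["sLt"]+P["sRt"])/2)
K=dict(np.load("pics/k1.npz"))
for uv in [(194,124),(194,139),(235,124),(200,228),(198,246),(240,246)]: print("block",uv,onplane(K,uv,64).round(0))
E
python3 m2.py
```

```text
pTL [ 562.3 -190.2   61.4] 0.06
pTR [ 568.8 -234.8   61.1] 0.15
pBR [ 543.6 -239.7   96.4] 0.09
pBL [ 534.9 -192.4   95.6] 0.14
bTL [ 562.7 -177.5   58.6] 0.48
bTR [ 572.5 -247.4   55.4] 0.2
bBR [ 543.6 -253.    99.6] 0.27
bBL [ 535.4 -182.8  104.2] 0.18
sL [ 656.2 -171.5  121.7] 0.03
sR [ 664.4 -220.5  121.3] 0.11
sLt [ 640.5 -179.6  130.4] 0.85
sRt [ 648.9 -216.7  136.1] 0.05
pTL pTR 45.0 yaw/pitch 0.145 -0.007
pBL pBR 48.1 yaw/pitch 0.183 0.018
pTL pBL 43.8 yaw/pitch -1.491 0.894
pTR pBR 43.6 yaw/pitch -1.377 0.943
bTL bTR 70.7 yaw/pitch 0.139 -0.046
bBL bBR 70.8 yaw/pitch 0.116 -0.066
bTL bBL 53.4 yaw/pitch -1.378 1.024
bTR bBR 53.1 yaw/pitch -1.379 0.984
sL sR 49.6 yaw/pitch 0.165 -0.008
sLt sRt 38.5 yaw/pitch 0.222 0.147
p centre [ 552.38612363 -214.25657061   78.63766983]
b centre [ 553.55270865 -215.21841951   79.43278474]
saddle mids [ 660.32339302 -196.00515092  121.5114475 ] [ 644.72560204 -198.1282343   133.25202563]
block (194, 124) [612. 201.  64.]
block (194, 139) [598. 202.  64.]
block (235, 124) [611. 163.  64.]
block (200, 228) [510. 203.  64.]
block (198, 246) [490. 206.  64.]
block (240, 246) [490. 163.  64.]
```

```bash
cat >> h.py <<'E'
TH,PI=0.170,np.deg2rad(30); O=np.array([553.,-214.9,79.7]); S0=72.
def E3(th=None):   # entry axes as columns
    M=rot(TH if th is None else th,PI); return np.stack([M[:,0],-M[:,1],-M[:,2]],1)
def pose(tip,pitch=PI,yaw=0.):
    """TCP pose that puts the plain end at entry coordinates tip"""
    M=rot(TH+yaw,pitch); return O+E3()@np.array(tip,float)+S0*M[:,0]+18.8*M[:,2], rv(M)
def F(): return E3().T@np.array(monitor.observe()["force"])
E
python3 - <<'E'
from h import *
C1,C2=dict(np.load("pics/b1.npz")),dict(np.load("pics/b2.npz"))
f1=lambda p:((p[0]+.5)/3-.5+170,(p[1]+.5)/3-.5+75); f2=lambda p:((p[0]-390+.5)/3-.5+265,(p[1]+.5)/3-.5+75)
for a,b,c,d in [((297,0),(375,475),(685,0),(697,360)),((15,0),(127,385),(398,0),(485,505))]:
    n1=np.cross(ray(C1,f1(a))[1],ray(C1,f1(b))[1]); n2=np.cross(ray(C2,f2(c))[1],ray(C2,f2(d))[1]); v=np.cross(n1,n2); v*=np.sign(v[0]); print("board yaw",np.arctan2(v[1],v[0]),v[2]/np.hypot(*v[:2]))
yaw=-.0552; M=rot(yaw); x=469+S0*np.cos(yaw); G=np.array([x,187.9-.0552*(x-550),52.]); R=rv(M)
hand.gripper_to(60)
r.movep(G+[0,0,60-18.8],R); r.servo_line(G-[0,0,18.8],rate=120)
w=hand.gripper_to(5,force=50); s=monitor.observe(); print(w,s["clock"],s["gripper_width"],s["grip_force"],s["force"])
r.servo_line(G+[0,0,100],rate=150)
s=monitor.observe(); print(s["clock"],s["gripper_width"],s["grip_force"],s["force"])
for t in [(8,1,60),(8,1,0),(-33,1,0)]: print(r.inverse_kinematics(*pose(t)))
E
```

```text
board yaw 0.1635181627114868 -0.001900123775179311
board yaw 0.17151113233187662 -0.036876435458473536
False 7.55 18.5693647309922 50.001134276390076 [-0.40332529 -4.66412412  2.88813219]
8.4917 18.279404977366383 49.99968945980072 [ 0.16446451  0.08784166 -1.05406152]
[-0.5486766   0.42445505  1.82657682  0.64609617  0.57849878  0.35932526]
[-0.51203921  0.54322142  1.79086986  0.72267844  0.49672699  0.29842977]
[-0.55577014  0.53841583  1.87466412  0.83992623  0.4619416   0.13091755]
```

Run:
```python
from h import *
TI=np.deg2rad(31)
r.movep(*pose((8,1,60),TI)); r.sleep(.2); F0=F(); np.save("F0.npy",F0)
print(monitor.observe()["clock"],F0)
p,o=pose((8,1,0.5),TI); r.servo_line(p,rate=60,ori=o); r.sleep(.1)
print("down",F()-F0)
for x in np.arange(6,-12.1,-2):
    p,o=pose((x,1,0.5),TI); r.servo_line(p,rate=25,ori=o); f=F()-F0; s=monitor.observe()
    print(x,f.round(1),round(s["gripper_width"],2), (E3().T@(np.array(s["tool_pos"])-p)).round(2))
    if abs(f).max()>12: break
print(s["clock"]); snap("wrist","ins1")
```

```text
10.175 [-0.41476619 -0.52546388 -0.79958642]
down [0.07564304 0.91736862 0.15598604]
6.0 [ 0.6 -0.4 -0.3] 18.13 [-0.14  0.    0.11]
4.0 [-0.4  0.9  0.3] 18.27 [-0.16  0.04 -0.02]
2.0 [ 0.1 -0.2 -0.2] 18.17 [-0.14  0.   -0.01]
0.0 [ 0.3  0.6 -0.8] 18.09 [-0.14  0.01 -0.02]
-2.0 [0.1 0.2 0.4] 18.06 [-0.15  0.03 -0.02]
-4.0 [-0.1 -0.  -0.3] 18.37 [-0.12  0.   -0.  ]
-6.0 [0.  0.9 0.1] 18.27 [-0.14  0.01 -0.03]
-8.0 [0.  0.6 0.2] 18.26 [-0.16  0.03 -0.02]
-10.0 [-0.3 -0.1  1.3] 18.36 [-0.15  0.01 -0.02]
-12.0 [1.  0.5 0.1] 18.31 [-0.15  0.01 -0.03]
13.9167
```

View pics/ins1.png

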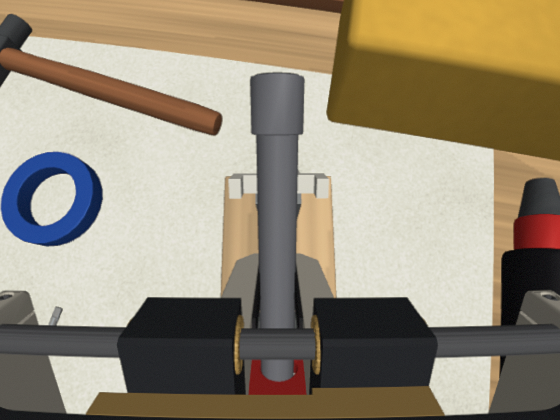

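The wrist view shows the conduit centred between the saddle prongs (235 and 322; conduit at 277) with its tip at the red plate around (277,378). There's no contact force yet, so I'll keep pushing under force control.

Run:
```python
from h import *
TI=np.deg2rad(31); F0=np.load("F0.npy")
for x in np.arange(-14,-41,-2):
    p,o=pose((x,1,0.5),TI); r.servo_line(p,rate=30,ori=o); f=F()-F0; s=monitor.observe()
    print(x,f.round(1),round(s["gripper_width"],2))
    if abs(f).max()>12: break
print(s["clock"]); snap("wrist","ins2")
```

```text
-14 [-0.4  0.   1. ] 17.98
-16 [-0.2  1.   0.2] 18.23
-18 [0.4 0.  0. ] 17.98
-20 [-0.1  0.4  0.1] 18.21
-22 [-0.3  0.3  0.3] 18.13
-24 [ 0.   0.3 -0.1] 17.84
-26 [-0.6  0.6 -1.5] 18.2
-28 [0.1 1.  0.2] 18.07
-30 [-0.3  0.7 -0.2] 18.17
-32 [ 7.2  1.1 -1.9] 18.09
-34 [16.   2.  -2.4] 17.82
16.7167
```

Run:
```python
from h import *
F0=np.load("F0.npy")
p,o=pose((-33,1,-0.5)); r.servo_line(p,rate=20,ori=o); print((F()-F0).round(1))
hand.gripper_to(50); r.sleep(.3); print("open",F()-F0)
p2=p+E3()@np.array([0,0,110.]); r.servo_line(p2,rate=120,ori=o); r.sleep(.2)
print(monitor.observe()["clock"],(F()-F0).round(1))
p3=np.array([600.,-215,235]); r.movep(p3,rv(rot(TH,-.2))); r.sleep(.3); snap("wrist","fin"); print(monitor.observe()["clock"])
```

```text
[10.8  2.8  0.8]
open [0.58419267 0.72005155 0.83794273]
19.3167 [0.1 0.7 0.1]
20.4917
```

View pics/fin.png

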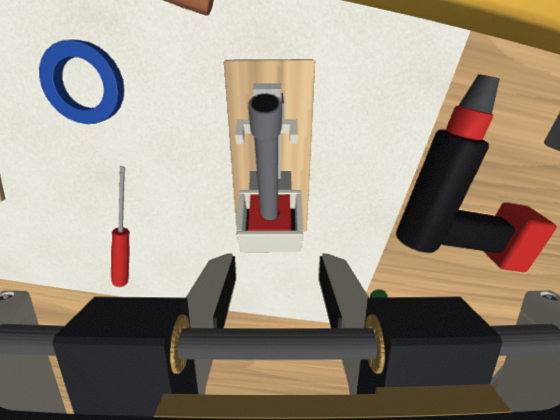

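The wrist view shows the conduit through the red plate at (268,212) and lying in the saddle, with its bell face at (265,103). I'll check the insertion depth against the projected bell position.

Run:
```python
from h import *
im=cv2.imread("pics/fin.png"); c=dict(np.load("pics/fin.npz")); g=im.max(2)
m=(g<45).astype(np.uint8); m[:,:240]=0;m[:,290:]=0;m[:90]=0;m[125:]=0
cs,_=cv2.findContours(m,cv2.RETR_EXTERNAL,cv2.CHAIN_APPROX_NONE); q=max(cs,key=cv2.contourArea); print("bore",cv2.fitEllipse(q))
for x in (143,147,155): print(x,proj(c,O+E3()@np.array([x,1,-1.5])).round(1))
o,v=ray(c,cv2.fitEllipse(q)[0]); e=E3(); a=e.T@(o-O); b=e.T@v
t=(-1.5-a[2])/b[2]; print("bell face in entry at z=-1.5:",a+t*b)
```

```text
bore ((264.4013977050781, 102.77165985107422), (16.794628143310547, 26.337621688842773), 88.45973205566406)
143 [264.7 105.7]
147 [264.6 101.2]
155 [264.1  91.6]
bell face in entry at z=-1.5: [145.61265438   1.15561683  -1.5       ]
```

Depth reads about 29–31 mm, uncertain by about 2 mm against the 28 mm limit. I'll give the bell face a gentle nudge with closed fingers to make sure it's home.

Run:
```python
from h import *
M=rot(TH,PI); e=E3(); q=lambda x,z:O+e@np.array([x,1.,z])
hand.gripper_to(0,force=20); r.movep(q(172,60),rv(M)); r.servo_line(q(172,-4),rate=90); r.sleep(.2); F0=F()
x=172; hit=None
while x>138:
    x-=1; r.servo_line(q(x,-4),rate=20); f=F()-F0
    if f[0]>2: print(x,f.round(1))
    if f[0]>14 or abs(f).max()>20: break
print("end",x,f.round(1),monitor.observe()["clock"])
r.servo_line(q(x+15,-4),rate=60); r.servo_line(q(x+15,90),rate=120)
r.movep([600.,-215,235],rv(rot(TH,-.2))); r.sleep(.3); im,c=snap("wrist","fin2"); print(monitor.observe()["clock"])
g=im.max(2); m=(g<45).astype(np.uint8); m[:,:240]=0;m[:,290:]=0;m[:90]=0;m[125:]=0
cs,_=cv2.findContours(m,cv2.RETR_EXTERNAL,cv2.CHAIN_APPROX_NONE); print(cv2.fitEllipse(max(cs,key=cv2.contourArea)))
```

```text
153 [5.6 0.2 0.9]
152 [9.4 0.  0.9]
151 [11.9 -0.7  0.9]
150 [16.3  0.4  0.2]
end 150 [16.3  0.4  0.2] 28.7333
31.15
((265.3829345703125, 103.30583953857422), (17.01734161376953, 26.12809944152832), 88.78137969970703)
```

The force rose straight away, with the same stiffness as against the stop, and the bell barely moved. The conduit is home and the arm is clear, so I'm handing in.

```bash
python3 -c "
from cell import r
print(r.job_done())"
```

```text
the job is handed in; nothing more can be done
None
```

I handed the job in at about 31 s of the 48 s limit: the conduit is through the gland plate, firm against what I take to be the stop by feel, and lying released in the saddle with the arm clear; the handed-in result was not reported back.

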